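Demonstrate a telescoping selfie stick at the souvenir counter

ROBOT

A 6-joint arm with a two-finger parallel gripper is mounted at the origin on the work surface. World frame = base frame: x ahead of the robot, y to its left, z up, the work surface at z = 0. Lengths are in m, angles in degrees, forces in N, time in s.
With the tool pointing down it reaches from about 0.35 to 0.875 m from the base axis. Payload 4.2 kg.
Tool frame: the origin (TCP) lies on the centre line of the jaws, within the pads' length; the fingertips stand 19 mm ahead of it and the grasp point (between the pads) is the TCP; x points along the fingers, y is the direction in which the jaws open and shut, and the axes are right-handed (so a half turn about x gives the same grasp; the last joint's range is limited). The gripper opens to 87 mm and grips with 3 to 60 N. Pads are 19 mm wide; open, the fingers measure 117 mm over their backs; the gripper's body (75 mm by 190 mm) begins 51 mm behind the grasp point.
Start: joints at [-54.339, 22.042, 0.453, 0, -68.411, -14.817], TCP at [0.222, -0.584, 0.242] pointing down, gripper open.
Joint ranges: [-179.83, 179.83], [-69.29, 118.12], [-61.27, 80.66], [-181.25, 117.63], [-171.15, -9.14], [-177.46, 177.46]. Speed limits (degrees/s): [159.86, 159.86, 180, 180, 180, 180].

INTERFACE

Orientations are given as a 3x3 rotation matrix whose columns are the frame's x, y, z axes.
In Python, from station import r, viewer, job, spotter gives the robot as it stands.
- The arm moves only by the tool play_rows, never from a script. Its argument "commands" is a list of rows, each an object of numbers: "fingers": the gripper command: -1 is fully open, 1 is shut, values between are in proportion; "tx", "ty", "tz": the shift along the tool's x, y, z normalised to -1 to 1, where 1 is 750 mm; "ax", "ay", "az": the turn, a rotation vector about the tool's x, y, z normalised to -1 to 1, where 1 is pi rad. In form: [{"fingers": .., "tx": .., "ty": .., "tz": .., "ax": .., "ay": .., "az": ..}, ...]. A call has 1 to 5 rows; each row is the pose to reach, as a shift and turn from the pose commanded when the call began, along the tool's axes at that moment, turning the shorter way round; what a row does not reach only later rows make up. A row lasts 1/12 s, in which the tool goes at most 41.7 mm and 7.16 degrees, less where a joint would pass 70% of its speed; a pose out of reach is approached as far as the arm can. A call with a number of a shift or a turn outside -1 to 1 is refused whole. A call with a gripper value outside its range is refused whole. The fingers move at their own pace and stop on an object; the grip force is fixed at half the most. Time passes only in rows, so rows that repeat a pose let the fingers close. It gives the time, the measured TCP pose, the force and the opening at its end, in the units of the state.
- r.sense(): the state, without advancing time (a new reading comes with each control period).
- viewer.capture(name): name is "scene" or "top" or "wrist"; returns a dict with "image" (480x640x3 uint8, red, green, blue), "fx", "fy", "cx", "cy" (pixels), "dist" ([k1, k2, p1, p2, k3] as OpenCV has them; the pictures are not rectified), "R" (3x3) and "t" (3): a world point X has camera coordinates R X + t; the wrist camera has in their place "mount" (4x4, takes a point from camera to tool coordinates, whose origin is the TCP and whose axes are the tool frame's). Camera axes: x right, y down, z forward; pixel columns grow to the right and rows downward; lengths in m; the calibration is good to about 2 mm. A picture is of the moment at which its call begins: read the wrist's pose just before it. There is no depth.
- job.finish_job(): hands the job in, once; it reports no verdict.
Trained networks look in a picture, given as the dict that the camera call returned (one of the last four; its "shot" number tells which), for a name from the list of things; names that differ only in an ending like _2 or _b are one class to them, and where a whole thing is asked for, a point or a joint stands for the part that bears it (a point fixed in the world has none). Each returns a list of dicts, best first, with "score" (0 to 1); they miss things now and then, are a little off and sometimes report something else, mostly with a low value. They report only what shows in the picture. A call takes as long as a camera call.
- spotter.find_in(name, picture): "uv" ([column, row] in pixels, amid what is visible of it).
- spotter.silhouettes(name, picture): "region" (480x640 bool, what is visible of it) and "uv" ([column, row] in pixels, amid what is visible of it).
The state is a dict: "time_s": time; "joints": joint angles; "joint_velocities": joint speeds; "effort": joint torques, N m; "tcp_pos": TCP position; "ee_rot": TCP orientation; "wrist_force": force on the tool from outside, world axes, zero at the start; "moment": the same for the moment, N m; "gripper_width": opening from 0.0 (shut) to 1.0 (fully open).
Only numpy, scipy, OpenCV 4.12 (cv2) and the standard library are available. Lean on these libraries where they do the work, as an engineer would, in place of code of your own. Each camera call takes 0.05 s, during which the arm holds its last target. There are 200 camera calls.

TASK

Show a customer the telescoping selfie stick in its display dock: swing the standing stick down on its side until it rests fully in the cradle, then press the button on its handle so the lock lets go, then take hold of the stick's head and pull it out past the first stop to the second stop. Finish while still gripping the head and holding the stick fully extended in the cradle (inside, a spring draws it back), and leave the other goods on the counter where they stand.

Things in the scene. Friction and masses are not known exactly. Their poses are not given: they have to be found in the camera images.
- dock: Aluminium dock fixed to the counter; place and yaw vary. Origin on the counter, z up. Base plate 90 (x) x 250 (y) x 12 mm, y -190..+60. Hinge cheeks at y -150 mm, 85 mm high, 62 mm over their outsides in x. Padded fork (cradle) at y -35 mm: tines 72 mm high, 20 mm long, 56 mm over their outsides in x. The stick swings from upright towards the dock's +y and then lies along +y in the fork.
- hinge (a point): Centre of the hinge at the foot of the stick, 70 mm above the counter, at dock (0, -150, 70) mm. The hinge axis is along the dock's x.
- stick (a joint): Swing of the stick, rad: 0 upright, pi/2 lying level in the cradle (end stop). Starts at 0 to 0.3, leaning towards the cradle. The hinge is stiff and damped: near upright the stick stays where it is left; past about half way it sinks slowly under its own weight. Handle: black rubber cylinder 34 mm in diameter, reaching 150 mm from the hinge; lying, its axis is 70 mm above the counter.
- head: Black clamp head on the stick's outer end: block 34 x 34 mm, 40 mm long along the stick; two folded grey jaws reach 33 mm beyond its centre. Origin: centre of the block, 175 mm from the hinge when pushed in. Its z points out along the stick, x is the dock's x, -y is the button's side. Upright or lying it fits between fingers from above that close along the dock's x.
- tube (a joint): Pull-out of the steel tube (16 mm diameter) and head, m: 0 pushed in and locked, 0.12 the second stop (hard end). Pressing the button half way or more unlocks it: a spring pops it out to about 0.025 and it stays unlocked. First stop: a click near 0.055 that a pull of about 8 N passes. Beyond, the spring pulls back with 2 to 5 N; let go, it slides back to the first stop.
- button (a joint): How far the button is pressed into the handle, m: 0 = up, 0.005 = fully pressed (about 5 N). It springs back up when let go.
- button_top (a point): Centre of the outer face of the button, a round black stub 18 mm in diameter that stands 9 mm out of the handle, 50 mm from the hinge along the stick, on the side facing away from the cradle when upright and therefore straight up (96 mm above the counter) when the stick lies.
- mug: White ceramic mug, 76 mm across, 90 mm high, near the dock; origin at the centre of its underside. Not to be moved.
- tin: Sweets tin, 60 mm across, 60 mm high, near the dock; origin at the centre of its underside. Not to be moved.
- globe: Snow globe, 72 mm across, 86 mm high; origin at the centre of its underside. Not to be moved.
- tower: Brass tower figurine, 56 mm across, 137 mm high; origin at the centre of its underside. Not to be moved.
- jar: Honey jar, 68 mm across, 100 mm high; origin at the centre of its underside. Not to be moved.
- guide: Thick guide book, 120 x 200 x 22 mm, lying flat; origin at the centre of its underside. Not to be moved.

How it is judged:
By the outcome, as a careful person would: the job done as asked, in the order asked, and still so for the second after the job is handed in, while the arm keeps its last pose, push and grip.
It also fails if it takes over 56 s, if anything falls off the work surface, if the arm or the gripper's body presses on something with over 40 N, if the wrist force passes 120 N, or if a joint passes its speed limit or range.

## Working session

There is one attempt and no reset: what is moved stays moved. The work goes in short steps, Python scripts to look and compute and a tool call to move; the robot and the scene stay as the last step left them, time stands still between calls to the robot, and variables do not carry over. Pictures are saved under pics/ and viewed, about 8 in all and at most 12, crops included, and the job is handed in when it is done.

Besides the shell and the picture viewer there is one more tool, called as a command line: name --argument value ..., lists and objects as JSON in quotes. play_rows: Moves the arm, as the interface text tells. Its arguments: {"type":"object","properties":{"commands":{"type":"array"}},"required":["commands"]}

```bash
mkdir -p pics; ls; cat > h.py <<'E'
import numpy as np, cv2
from station import r, viewer, job, spotter
def save(p,n): cv2.imwrite('pics/'+n, p['image'][:,:,::-1])
def ray(p,uv):
    K=np.array([[p['fx'],0,p['cx']],[0,p['fy'],p['cy']],[0,0,1]])
    d=cv2.undistortPoints(np.array([[uv]],float),K,np.array(p['dist'],float))[0,0]
    R=np.array(p['R']);t=np.array(p['t'])
    v=R.T@np.array([d[0],d[1],1]); return -R.T@t, v/np.linalg.norm(v)
def atz(p,uv,z):
    o,v=ray(p,uv); return o+v*(z-o[2])/v[2]
def tri(rs):
    A=sum(np.eye(3)-np.outer(v,v) for o,v in rs); b=sum((np.eye(3)-np.outer(v,v))@o for o,v in rs)
    return np.linalg.solve(A,b)
def proj(p,X):
    K=np.array([[p['fx'],0,p['cx']],[0,p['fy'],p['cy']],[0,0,1]])
    return cv2.projectPoints(np.array(X,float).reshape(-1,3),cv2.Rodrigues(np.array(p['R']))[0],np.array(p['t'],float),K,np.array(p['dist'],float))[0][:,0]
E
python3 - <<'E'
from h import *
s=r.sense(); print(s)
a=viewer.capture('scene'); b=viewer.capture('top')
save(a,'s0.png'); save(b,'t0.png')
for n in ['dock','head','stick','button','mug','tin','globe','tower','jar','guide']:
    fa=spotter.find_in(n,a)[:2]; fb=spotter.find_in(n,b)[:2]
    print(n,[(np.round(f['uv']),round(f['score'],2)) for f in fa],[(np.round(f['uv']),round(f['score'],2)) for f in fb], np.round(tri([ray(a,fa[0]['uv']),ray(b,fb[0]['uv'])]),3) if fa and fb else '')
E
```

```text
pics
{'time_s': 0.0, 'joints': array([-5.43397236e+01,  2.20901836e+01,  3.78732334e-01, -2.98966469e-02,
       -6.84115600e+01, -1.48179187e+01]), 'joint_velocities': array([-0.0589443 ,  0.08616756,  0.07883349, -0.04465249, -0.03430394,
       -0.16757972]), 'effort': array([ 7.99098780e-04, -3.90664387e+01,  1.87401795e+01,  4.21982110e+00,
        1.08737094e-02, -1.95284470e-04]), 'tcp_pos': array([ 0.22220317, -0.5835518 ,  0.24045615]), 'ee_rot': array([[-8.57386258e-04, -3.55617105e-01,  9.34631339e-01],
       [ 2.02719012e-03,  9.34629144e-01,  3.55618129e-01],
       [-9.99997578e-01,  2.19957751e-03, -8.04347037e-05]]), 'wrist_force': array([ 0.34771102,  0.25591519, -1.18597129]), 'moment': array([0.02201738, 0.04681097, 0.02472869]), 'gripper_width': 1.0010304751837762}
dock [(array([297., 236.]), 0.56), (array([451., 354.]), 0.56)] [(array([354., 277.]), 0.89)] [ 0.5   -0.126  0.042]
head [(array([294., 182.]), 0.56)] [(array([377., 280.]), 0.88)] [ 0.476 -0.15   0.242]
stick [] [(array([382., 284.]), 0.69)] 
button [(array([451., 356.]), 0.69)] [] 
mug [(array([297., 285.]), 0.61), (array([300., 236.]), 0.4)] [(array([338., 217.]), 0.88)] [ 0.646 -0.073  0.025]
tin [(array([330., 215.]), 0.84), (array([221., 184.]), 0.61)] [(array([341., 329.]), 0.73), (array([161., 194.]), 0.29)] [ 0.368 -0.085  0.013]
globe [(array([202., 264.]), 0.66)] [(array([446., 197.]), 0.65), (array([377., 279.]), 0.62)] [ 0.696 -0.349  0.036]
tower [(array([448., 358.]), 0.96), (array([299., 283.]), 0.44)] [(array([159., 196.]), 0.8)] [0.698 0.375 0.034]
jar [(array([468., 283.]), 0.93)] [(array([160., 280.]), 0.73), (array([355., 279.]), 0.32)] [0.483 0.361 0.065]
guide [(array([221., 187.]), 0.8), (array([290., 195.]), 0.49)] [(array([492., 317.]), 0.72)] [ 0.393 -0.466  0.002]
```

View pics/s0.png

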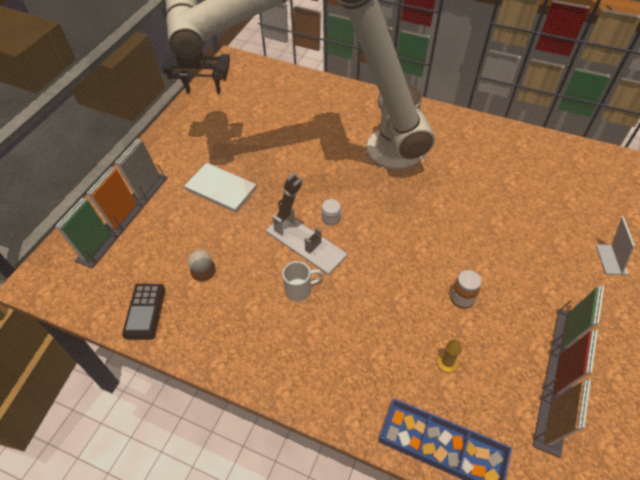

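View pics/t0.png

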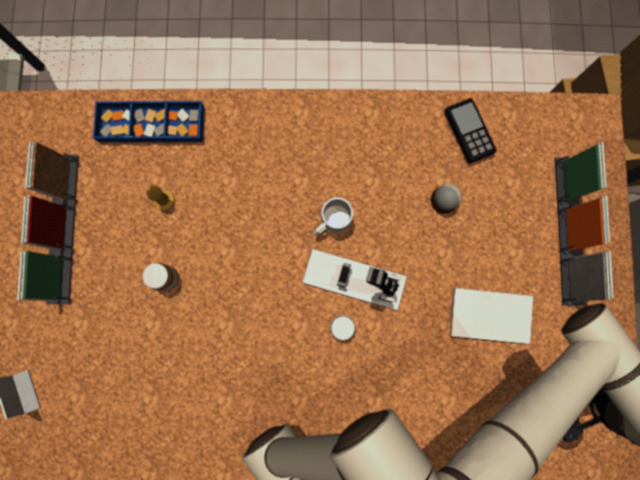

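The stick stands at scene (290,200), leaning towards the fork. In the top view the plate runs from (405,274) to (305,282). The mug is at (338,217) and the tin at (342,329), one on each side.

```bash
cat > m.py <<'E'
from h import *
import sys
b=viewer.capture('top'); a=viewer.capture('scene')
for p,c in ((b,(355,280)),(a,(306,243))):
    S=spotter.silhouettes('dock',p)
    if S:
        m=S[0]['region'].astype(np.uint8); print('score',S[0]['score'],m.sum())
        cs=max(cv2.findContours(m,cv2.RETR_EXTERNAL,cv2.CHAIN_APPROX_NONE)[0],key=len)[:,0]
        P=np.array([atz(p,q,0.012)[:2] for q in cs]).astype(np.float32)
        if p is b:
            rc=cv2.minAreaRect(P); print('rect',rc, cv2.boxPoints(rc).round(4).tolist())
crop=lambda p,x,y,w,h,s: cv2.resize(p['image'][y:y+h,x:x+w],None,fx=s,fy=s,interpolation=cv2.INTER_CUBIC)
i1=crop(b,295,235,130,110,6); cv2.imwrite('pics/tc.png',i1[:,:,::-1])
i2=crop(a,255,165,110,110,5); cv2.imwrite('pics/sc.png',i2[:,:,::-1])
E
python3 m.py
```

```text
score 0.74 3541
rect ((0.4899682402610779, -0.11646266281604767), (0.25003543496131897, 0.09072629362344742), 73.69631958007812) [[0.41130000352859497, -0.22370000183582306], [0.4984000027179718, -0.2492000013589859], [0.5685999989509583, -0.009200000204145908], [0.4814999997615814, 0.016300000250339508]]
score 0.84 2855
```

View pics/tc.png

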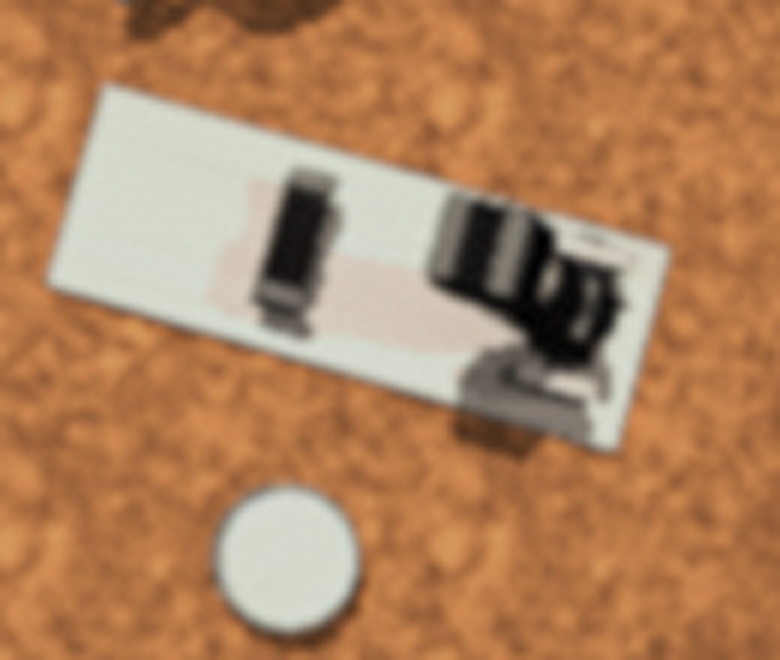

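The fitted dock rectangle is 250.0 x 90.7 mm, which agrees with the stated plate. The crop shows the stick leaning towards the fork, with the tin at (288,558) in the crop clear of the dock. Next I'll build a dock-frame helper.

```bash
cat >> h.py <<'E'
c=np.array([0.48997,-0.11646]); th=np.deg2rad(73.696)
d=np.array([np.cos(th),np.sin(th),0]); ex=np.array([d[1],-d[0],0]); ez=np.array([0,0,1.])
O=np.r_[c,0]+0.065*d
D=np.c_[ex,d,ez]
def todock(X): return D.T@(np.array(X)-O)
def go(x,y,z,rot=None):
    "dock-frame TCP target -> tool shift numbers"
    s=r.sense(); R=s['ee_rot']; T=np.c_[-ez,-ex,d]
    sh=R.T@(O+D@np.array([x,y,z])-s['tcp_pos'])/0.75
    rv=cv2.Rodrigues(R.T@T)[0][:,0]/np.pi
    print('t',s['time_s'],'dock tcp',todock(s['tcp_pos']).round(4),'F',(D.T@s['wrist_force']).round(1),'w',round(s['gripper_width'],3)); print('shift',sh.round(4),'turn',rv.round(4))
E
python3 - <<'E'
from h import *
go(0,-0.19,0.262)
a=viewer.capture('scene'); b=viewer.capture('top')
X=tri([ray(a,spotter.find_in('head',a)[0]['uv']),ray(b,spotter.find_in('head',b)[0]['uv'])]); print('head',todock(X))
print('mug handle tip',todock(atz(b,(316,235),.045)), 'mug',todock([.646,-.073,0]),'tin',todock([.368,-.085,0]))
E
```

```text
t 1.3 dock tcp [-0.1255 -0.5889  0.2416] F [-0.1  0.3  0.7] w 1.001
shift [-0.0272  0.3229  0.4546] turn [-0.2936 -0.     -0.    ]
head [ 0.00147413 -0.09678297  0.258059  ]
mug handle tip [0.07638015 0.05766449 0.045     ] mug [0.13755467 0.02051517 0.        ] tin [-0.12589694 -0.06904623  0.        ]
```

play_rows --commands '[{"fingers": 1, "tx": -0.027, "ty": 0.05, "tz": 0.07, "ax": -0.039, "ay": 0, "az": 0}, {"fingers": 1, "tx": -0.027, "ty": 0.08, "tz": 0.11, "ax": -0.078, "ay": 0, "az": 0}, {"fingers": 1, "tx": -0.027, "ty": 0.11, "tz": 0.155, "ax": -0.117, "ay": 0, "az": 0}, {"fingers": 1, "tx": -0.027, "ty": 0.14, "tz": 0.2, "ax": -0.156, "ay": 0, "az": 0}, {"fingers": 1, "tx": -0.027, "ty": 0.17, "tz": 0.24, "ax": -0.195, "ay": 0, "az": 0}]'

```text
time_s: 1.92
tcp_pos: [0.3381, -0.4116, 0.2622]
ee_rot: [[0.001, -0.832, 0.555], [-0.001, 0.555, 0.832], [-1.0, -0.001, -0.0]]
wrist_force: [0.2, -0.1, 0.9]
gripper_width: 0.708
```

```bash
python3 -c "
from h import *
go(0,-0.19,0.262)"
```

```text
t 1.9167 dock tcp [-0.0629 -0.3909  0.2622] F [0.2 0.  0.9] w 0.708
shift [2.000e-04 3.000e-04 2.807e-01] turn [-0.0969 -0.0001  0.0004]
```

play_rows --commands '[{"fingers": 1, "tx": 0, "ty": 0, "tz": 0.055, "ax": -0.039, "ay": 0, "az": 0}, {"fingers": 1, "tx": 0, "ty": 0, "tz": 0.11, "ax": -0.078, "ay": 0, "az": 0}, {"fingers": 1, "tx": 0, "ty": 0, "tz": 0.165, "ax": -0.0975, "ay": 0, "az": 0}, {"fingers": 1, "tx": 0, "ty": 0, "tz": 0.22, "ax": -0.0975, "ay": 0, "az": 0}, {"fingers": 1, "tx": 0, "ty": 0, "tz": 0.262, "ax": -0.0975, "ay": 0, "az": 0}]'

```text
time_s: 2.33
tcp_pos: [0.4486, -0.2478, 0.2622]
ee_rot: [[0.001, -0.959, 0.282], [-0.0, 0.282, 0.959], [-1.0, -0.001, 0.0]]
wrist_force: [0.1, -0.8, 1.0]
gripper_width: 0.323
```

play_rows --commands '[{"fingers": 1, "tx": 0, "ty": 0, "tz": 0, "ax": 0, "ay": 0, "az": 0}, {"fingers": 1, "tx": 0, "ty": 0, "tz": 0, "ax": 0, "ay": 0, "az": 0}]'

```text
time_s: 2.5
tcp_pos: [0.4482, -0.2489, 0.2619]
ee_rot: [[0.0, -0.96, 0.281], [-0.0, 0.281, 0.96], [-1.0, -0.0, -0.0]]
wrist_force: [0.1, -0.1, 0.7]
gripper_width: 0.169
```

```bash
python3 - <<'E'
from h import *
go(0,-0.19,0.262)
s=r.sense(); w=viewer.capture('wrist'); save(w,'w1.png')
M=np.array(w['mount']); E=np.eye(4);E[:3,:3]=s['ee_rot'];E[:3,3]=s['tcp_pos']
C=np.linalg.inv(E@M); w['R']=C[:3,:3]; w['t']=C[:3,3]
print('wristcam', todock((E@M)[:3,3]))
b=viewer.capture('top')
for n in ['head','dock','stick','button']:
    print(n,[(f['uv'],f['score']) for f in spotter.find_in(n,w)[:2]],[(f['uv'],f['score']) for f in spotter.find_in(n,b)[:2]])
E
```

```text
t 2.5 dock tcp [-0.003  -0.2038  0.2619] F [ 0.1 -0.1  0.7] w 0.169
shift [-0.0002 -0.0039  0.0184] turn [-0.     -0.      0.0001]
wristcam [-0.00316136 -0.27446099  0.40512663]
head [] []
dock [([317.5, 268.5], 0.57)] [([314.5, 273.6], 0.67)]
stick [([319.0, 310.4], 0.86)] [([313.9, 276.8], 0.38)]
button [([312.2, 300.3], 0.8), ([321.0, 270.1], 0.61)] [([339.1, 216.2], 0.6)]
```

View pics/w1.png

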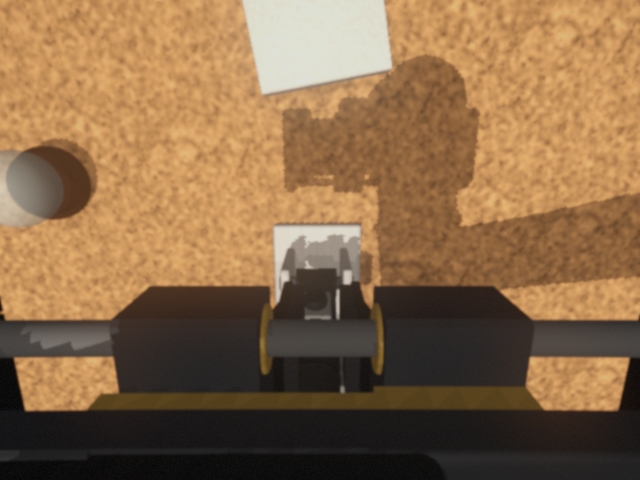

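The wrist view shows the plate's rear edge at (275–360, 225) and the button at (316,300), so the closed fingers are centred behind the stick. Next I'll push along the arc.

play_rows --commands '[{"fingers": 1, "tx": 0, "ty": -0.004, "tz": 0.02, "ax": 0, "ay": 0, "az": 0}, {"fingers": 1, "tx": 0, "ty": -0.004, "tz": 0.04, "ax": 0, "ay": 0, "az": 0}, {"fingers": 1, "tx": 0, "ty": -0.004, "tz": 0.06, "ax": 0, "ay": 0, "az": 0}, {"fingers": 1, "tx": 0, "ty": -0.004, "tz": 0.08, "ax": 0, "ay": 0, "az": 0}, {"fingers": 1, "tx": 0, "ty": -0.004, "tz": 0.1, "ax": 0, "ay": 0, "az": 0}]'

```text
time_s: 3.42
tcp_pos: [0.4716, -0.1788, 0.2618]
ee_rot: [[0.0, -0.959, 0.285], [-0.0, 0.285, 0.959], [-1.0, -0.0, -0.0]]
wrist_force: [-0.1, 0.2, 0.3]
gripper_width: 0.005
```

play_rows --commands '[{"fingers": 1, "tx": 0.003, "ty": 0, "tz": 0.01, "ax": 0, "ay": 0, "az": 0}, {"fingers": 1, "tx": 0.006, "ty": 0, "tz": 0.02, "ax": 0, "ay": 0, "az": 0}, {"fingers": 1, "tx": 0.009, "ty": 0, "tz": 0.03, "ax": 0, "ay": 0, "az": 0}, {"fingers": 1, "tx": 0.012, "ty": 0, "tz": 0.04, "ax": 0, "ay": 0, "az": 0}, {"fingers": 1, "tx": 0.015, "ty": 0, "tz": 0.05, "ax": 0, "ay": 0, "az": 0}]'

```text
time_s: 3.83
tcp_pos: [0.4823, -0.143, 0.2502]
ee_rot: [[-0.0, -0.959, 0.285], [-0.0, 0.285, 0.959], [-1.0, 0.0, -0.0]]
wrist_force: [-0.1, -0.4, 1.2]
gripper_width: 0.003
```

```bash
python3 - <<'E'
from h import *
go(0,-0.0526,.2286)
b=viewer.capture('top');a=viewer.capture('scene')
X=[(n,[f['uv'] for f in spotter.find_in('head',p)[:1]]) for n,p in (('b',b),('a',a))]; print(X)
cv2.imwrite('pics/s2.png',cv2.resize(a['image'][130:280,220:420],None,fx=4,fy=4)[:,:,::-1])
E
```

```text
t 3.8333 dock tcp [ 0.     -0.0926  0.2502] F [ 0.1 -0.4  1.2] w 0.003
shift [0.0288 0.0003 0.0534] turn [-0.0013 -0.     -0.    ]
[('b', []), ('a', [[301.9, 192.0]])]
```

View pics/s2.png

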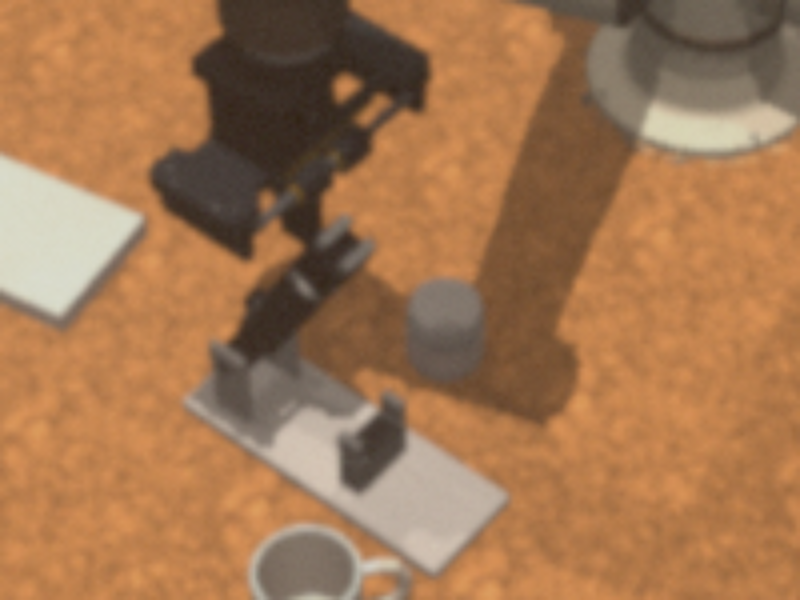

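The crop shows the stick at (300,290) being pushed and leaning further towards the fork at (372,445).

play_rows --commands '[{"fingers": 1, "tx": 0.005, "ty": 0, "tz": 0.011, "ax": 0, "ay": 0, "az": 0}, {"fingers": 1, "tx": 0.011, "ty": 0, "tz": 0.022, "ax": 0, "ay": 0, "az": 0}, {"fingers": 1, "tx": 0.017, "ty": 0, "tz": 0.033, "ax": 0, "ay": 0, "az": 0}, {"fingers": 1, "tx": 0.023, "ty": 0, "tz": 0.043, "ax": 0, "ay": 0, "az": 0}, {"fingers": 1, "tx": 0.029, "ty": 0, "tz": 0.053, "ax": 0, "ay": 0, "az": 0}]'

```text
time_s: 4.45
tcp_pos: [0.4935, -0.1043, 0.228]
ee_rot: [[-0.001, -0.959, 0.284], [-0.0, 0.284, 0.959], [-1.0, 0.001, -0.0]]
wrist_force: [-0.1, -0.8, -0.1]
gripper_width: 0.003
```

play_rows --commands '[{"fingers": 1, "tx": 0.008, "ty": 0, "tz": 0.009, "ax": 0, "ay": 0, "az": 0}, {"fingers": 1, "tx": 0.016, "ty": 0, "tz": 0.018, "ax": 0, "ay": 0, "az": 0}, {"fingers": 1, "tx": 0.024, "ty": 0, "tz": 0.026, "ax": 0, "ay": 0, "az": 0}, {"fingers": 1, "tx": 0.032, "ty": 0, "tz": 0.034, "ax": 0, "ay": 0, "az": 0}, {"fingers": 1, "tx": 0.041, "ty": 0, "tz": 0.042, "ax": 0, "ay": 0, "az": 0}]'

```text
time_s: 4.87
tcp_pos: [0.5026, -0.0743, 0.1973]
ee_rot: [[-0.0, -0.959, 0.284], [-0.0, 0.284, 0.959], [-1.0, 0.0, -0.0]]
wrist_force: [0.2, -0.1, 1.0]
gripper_width: 0.006
```

play_rows --commands '[{"fingers": 1, "tx": 0.01, "ty": 0, "tz": 0.007, "ax": 0, "ay": 0, "az": 0}, {"fingers": 1, "tx": 0.02, "ty": 0, "tz": 0.013, "ax": 0, "ay": 0, "az": 0}, {"fingers": 1, "tx": 0.03, "ty": 0, "tz": 0.019, "ax": 0, "ay": 0, "az": 0}, {"fingers": 1, "tx": 0.04, "ty": 0, "tz": 0.025, "ax": 0, "ay": 0, "az": 0}, {"fingers": 1, "tx": 0.05, "ty": 0, "tz": 0.03, "ax": 0, "ay": 0, "az": 0}]'

```text
time_s: 5.28
tcp_pos: [0.5089, -0.053, 0.1596]
ee_rot: [[-0.0, -0.959, 0.284], [-0.0, 0.284, 0.959], [-1.0, 0.0, -0.0]]
wrist_force: [-0.7, -0.2, 0.4]
gripper_width: 0.003
```

```bash
python3 - <<'E'
from h import *
go(0,.0139,.1184)
E
```

```text
t 5.2833 dock tcp [0.0004 0.0012 0.1596] F [-0.6 -0.4  0.4] w 0.003
shift [0.055  0.0005 0.0169] turn [-0.0011 -0.     -0.    ]
```

play_rows --commands '[{"fingers": 1, "tx": 0.011, "ty": 0, "tz": 0.005, "ax": 0, "ay": 0, "az": 0}, {"fingers": 1, "tx": 0.022, "ty": 0, "tz": 0.009, "ax": 0, "ay": 0, "az": 0}, {"fingers": 1, "tx": 0.033, "ty": 0, "tz": 0.013, "ax": 0, "ay": 0, "az": 0}, {"fingers": 1, "tx": 0.044, "ty": 0, "tz": 0.015, "ax": 0, "ay": 0, "az": 0}, {"fingers": 1, "tx": 0.055, "ty": 0, "tz": 0.017, "ax": 0, "ay": 0, "az": 0}]'

```text
time_s: 5.7
tcp_pos: [0.5126, -0.0408, 0.1184]
ee_rot: [[0.0, -0.959, 0.284], [0.0, 0.284, 0.959], [-1.0, -0.0, 0.0]]
wrist_force: [0.4, 0.2, 2.0]
gripper_width: 0.002
```

play_rows --commands '[{"fingers": 1, "tx": 0.005, "ty": 0, "tz": 0, "ax": 0, "ay": 0, "az": 0}, {"fingers": 1, "tx": 0.01, "ty": 0, "tz": 0, "ax": 0, "ay": 0, "az": 0}, {"fingers": 1, "tx": 0.014, "ty": 0, "tz": 0, "ax": 0, "ay": 0, "az": 0}, {"fingers": 1, "tx": 0.017, "ty": 0, "tz": 0, "ax": 0, "ay": 0, "az": 0}, {"fingers": 1, "tx": 0.018, "ty": 0, "tz": 0, "ax": 0, "ay": 0, "az": 0}]'

```text
time_s: 6.12
tcp_pos: [0.5125, -0.0412, 0.1062]
ee_rot: [[0.0, -0.959, 0.284], [-0.0, 0.284, 0.959], [-1.0, -0.0, -0.0]]
wrist_force: [-1.9, 0.1, 5.6]
gripper_width: 0.009
```

play_rows --commands '[{"fingers": 1, "tx": 0.001, "ty": 0, "tz": 0, "ax": 0, "ay": 0, "az": 0}, {"fingers": 1, "tx": 0.001, "ty": 0, "tz": 0, "ax": 0, "ay": 0, "az": 0}]'

```text
time_s: 6.28
tcp_pos: [0.5125, -0.0412, 0.1062]
ee_rot: [[0.0, -0.959, 0.284], [-0.0, 0.284, 0.959], [-1.0, -0.001, -0.0]]
wrist_force: [-3.0, 0.7, 5.5]
gripper_width: 0.002
```

```bash
python3 - <<'E'
from h import *
go(0,-.1,.16)
E
```

```text
t 6.2833 dock tcp [0.0005 0.0135 0.1062] F [-3.1 -0.1  5.5] w 0.002
shift [-7.170e-02  1.000e-04 -1.514e-01] turn [-0.001  -0.      0.0002]
```

Contact at z = 106.2 mm with 5.5 N matches the level end stop. I'll lift, go over to the button side and look.

play_rows --commands '[{"fingers": 1, "tx": -0.03, "ty": 0, "tz": -0.01, "ax": 0, "ay": 0, "az": 0}, {"fingers": 1, "tx": -0.06, "ty": 0, "tz": -0.05, "ax": 0, "ay": 0, "az": 0}, {"fingers": 1, "tx": -0.072, "ty": 0, "tz": -0.1, "ax": -0.001, "ay": 0, "az": 0}, {"fingers": 1, "tx": -0.072, "ty": 0, "tz": -0.14, "ax": -0.001, "ay": 0, "az": 0}, {"fingers": 1, "tx": -0.072, "ty": 0, "tz": -0.152, "ax": -0.001, "ay": 0, "az": 0}]'

```text
time_s: 6.7
tcp_pos: [0.4791, -0.153, 0.1601]
ee_rot: [[0.002, -0.959, 0.284], [-0.0, 0.284, 0.959], [-1.0, -0.002, 0.001]]
wrist_force: [-0.3, 0.3, -0.3]
gripper_width: 0.005
```

```bash
cat >> h.py <<'E'
def wrist():
    s=r.sense(); w=viewer.capture('wrist')
    E=np.eye(4);E[:3,:3]=s['ee_rot'];E[:3,3]=s['tcp_pos']
    C=np.linalg.inv(E@np.array(w['mount'])); w['R']=C[:3,:3]; w['t']=C[:3,3]; return w
E
python3 - <<'E'
from h import *
go(0,-.1,.13)
w=wrist(); a=viewer.capture('scene'); b=viewer.capture('top')
for p,n in ((w,'wrist'),(a,'scene'),(b,'top')):
    for o in ('head','button','stick'):
        f=spotter.find_in(o,p)[:1]; print(n,o,[(q['uv'],q['score'],todock(atz(p,q['uv'],.096 if o=='button' else .07)).round(3)) for q in f])
big=np.vstack([cv2.resize(w['image'],(400,300)),cv2.resize(a['image'][150:285,240:420],(400,300))])
cv2.imwrite('pics/v3.png',big[:,:,::-1])
E
```

```text
t 6.7 dock tcp [-1.000e-04 -1.031e-01  1.601e-01] F [-0.4  0.2 -0.3] w 0.005
shift [ 0.0402 -0.0001  0.0041] turn [-0.0011  0.0002  0.0006]
wrist head [([127.6, 378.3], 0.35, array([ 0.129, -0.018,  0.07 ]))]
wrist button [([315.7, 273.4], 0.77, array([ 0.003, -0.101,  0.096]))]
wrist stick [([320.4, 217.8], 0.88, array([ 0.   , -0.127,  0.07 ]))]
scene head [([328.0, 246.3], 0.87, array([0.005, 0.026, 0.07 ]))]
scene button [([313.0, 233.8], 0.35, array([ 0.013, -0.023,  0.096]))]
scene stick [([311.1, 234.1], 0.92, array([ 0.002, -0.039,  0.07 ]))]
top head []
top button []
top stick [([157.7, 197.2], 0.22, array([0.052, 0.458, 0.07 ]))]
```

View pics/v3.png

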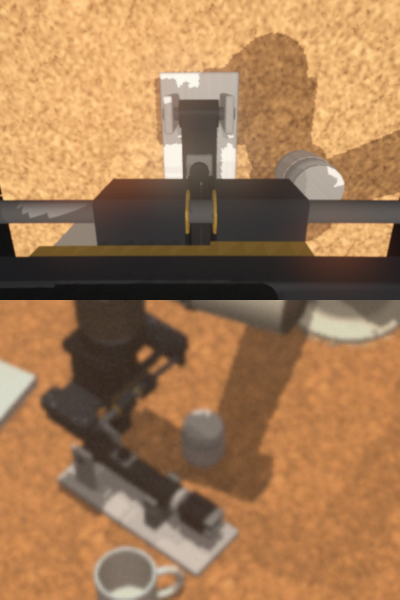

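The stick lies in the fork; the network puts the head at dock y of about 26 mm (expected 25). The button is under the fingertip at wrist (200,170). Now I'll press it.

play_rows --commands '[{"fingers": 1, "tx": 0.02, "ty": 0, "tz": 0.003, "ax": 0, "ay": 0, "az": 0}, {"fingers": 1, "tx": 0.04, "ty": 0, "tz": 0.004, "ax": 0, "ay": 0, "az": 0}, {"fingers": 1, "tx": 0.056, "ty": 0, "tz": 0.004, "ax": 0, "ay": 0, "az": 0}, {"fingers": 1, "tx": 0.062, "ty": 0, "tz": 0.004, "ax": 0, "ay": 0, "az": 0}, {"fingers": 1, "tx": 0.066, "ty": 0, "tz": 0.004, "ax": 0, "ay": 0, "az": 0}]'

```text
time_s: 7.72
tcp_pos: [0.4807, -0.1473, 0.11]
ee_rot: [[-0.002, -0.96, 0.28], [-0.0, 0.28, 0.96], [-1.0, 0.002, -0.001]]
wrist_force: [-6.7, 5.4, 22.6]
gripper_width: 0.007
```

play_rows --commands '[{"fingers": 1, "tx": 0.001, "ty": 0, "tz": 0, "ax": 0, "ay": 0, "az": 0}, {"fingers": 1, "tx": 0.001, "ty": 0, "tz": 0, "ax": 0, "ay": 0, "az": 0}, {"fingers": 1, "tx": 0.001, "ty": 0, "tz": 0, "ax": 0, "ay": 0, "az": 0}]'

```text
time_s: 7.97
tcp_pos: [0.4806, -0.1472, 0.1103]
ee_rot: [[-0.0, -0.96, 0.281], [0.0, 0.281, 0.96], [-1.0, 0.0, -0.0]]
wrist_force: [-3.6, 3.1, 8.3]
gripper_width: 0.006
```

```bash
python3 - <<'E'
from h import *
go(0,-.1,.15)
a=viewer.capture('scene'); f=spotter.find_in('head',a)[0]; print(f['uv'],f['score'],todock(atz(a,f['uv'],.07)))
E
```

```text
t 7.9667 dock tcp [-0.0003 -0.0971  0.1103] F [-4.3  2.   8.3] w 0.006
shift [-0.0529 -0.0004 -0.0038] turn [ 0.0001 -0.     -0.0001]
[334.3, 251.2] 0.69 [0.00695739 0.05059927 0.07      ]
```

The head popped out from y of about 26 to 51 mm, so the lock released. I'll lift, part-open the jaws and move above the head.

play_rows --commands '[{"fingers": 1, "tx": -0.04, "ty": 0, "tz": 0, "ax": 0, "ay": 0, "az": 0}, {"fingers": -0.4, "tx": -0.08, "ty": 0, "tz": 0.03, "ax": 0, "ay": 0, "az": 0}, {"fingers": -0.4, "tx": -0.08, "ty": 0, "tz": 0.08, "ax": 0, "ay": 0, "az": 0}, {"fingers": -0.4, "tx": -0.08, "ty": 0, "tz": 0.13, "ax": 0, "ay": 0, "az": 0}, {"fingers": -0.4, "tx": -0.08, "ty": 0, "tz": 0.17, "ax": 0, "ay": 0, "az": 0}]'

```text
time_s: 8.48
tcp_pos: [0.5177, -0.0233, 0.1702]
ee_rot: [[0.003, -0.96, 0.281], [0.001, 0.281, 0.96], [-1.0, -0.003, 0.002]]
wrist_force: [0.3, -0.2, -0.4]
gripper_width: 0.223
```

play_rows --commands '[{"fingers": -0.4, "tx": 0, "ty": 0, "tz": 0.025, "ax": 0, "ay": 0, "az": 0}, {"fingers": -0.4, "tx": 0, "ty": 0, "tz": 0.025, "ax": 0, "ay": 0, "az": 0}, {"fingers": -0.4, "tx": 0, "ty": 0, "tz": 0.025, "ax": 0, "ay": 0, "az": 0}, {"fingers": -0.4, "tx": 0, "ty": 0, "tz": 0.025, "ax": 0, "ay": 0, "az": 0}, {"fingers": -0.4, "tx": 0, "ty": 0, "tz": 0.025, "ax": 0, "ay": 0, "az": 0}]'

```text
time_s: 8.9
tcp_pos: [0.5216, -0.008, 0.1688]
ee_rot: [[-0.0, -0.959, 0.282], [-0.0, 0.282, 0.959], [-1.0, 0.0, -0.0]]
wrist_force: [0.4, -0.3, -0.2]
gripper_width: 0.602
```

```bash
python3 - <<'E'
from h import *
go(0,.05,.072)
a=viewer.capture('scene'); f=spotter.find_in('head',a)[:1]; print([(f['uv'],f['score'],todock(atz(a,f['uv'],.07))) for f in f])
w=wrist()
big=np.vstack([cv2.resize(w['image'],(400,300)),cv2.resize(a['image'][150:285,240:420],(400,300))])
cv2.imwrite('pics/v4.png',big[:,:,::-1])
E
```

```text
t 8.9 dock tcp [-1.000e-04  4.800e-02  1.688e-01] F [ 0.5 -0.2 -0.2] w 0.602
shift [ 1.291e-01 -1.000e-04  2.700e-03] turn [-0.0005 -0.0001 -0.0001]
[([334.5, 249.1], 0.59, array([0.00094798, 0.04646498, 0.07      ]))]
```

View pics/v4.png

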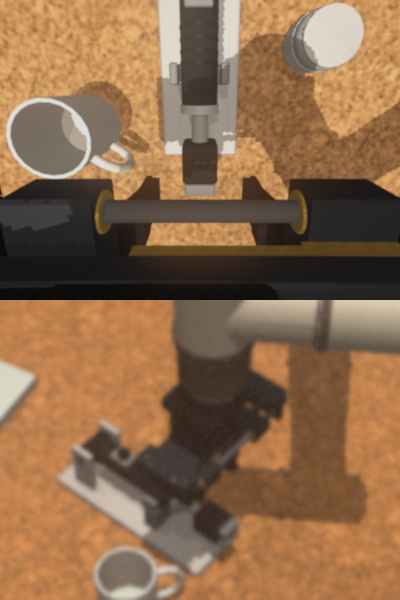

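In the wrist view the head (200,162) is centred between the open fingers, with the steel tube showing behind it. Nothing else is in the way, so I'll descend.

play_rows --commands '[{"fingers": -0.4, "tx": 0.03, "ty": 0, "tz": 0.003, "ax": 0, "ay": 0, "az": 0}, {"fingers": -0.4, "tx": 0.06, "ty": 0, "tz": 0.003, "ax": 0, "ay": 0, "az": 0}, {"fingers": -0.4, "tx": 0.09, "ty": 0, "tz": 0.003, "ax": 0, "ay": 0, "az": 0}, {"fingers": -0.4, "tx": 0.115, "ty": 0, "tz": 0.003, "ax": 0, "ay": 0, "az": 0}, {"fingers": -0.4, "tx": 0.129, "ty": 0, "tz": 0.003, "ax": 0, "ay": 0, "az": 0}]'

```text
time_s: 9.47
tcp_pos: [0.5212, -0.006, 0.0698]
ee_rot: [[-0.004, -0.959, 0.283], [-0.001, 0.283, 0.959], [-1.0, 0.003, -0.002]]
wrist_force: [0.1, -0.2, -0.5]
gripper_width: 0.702
```

play_rows --commands '[{"fingers": 1, "tx": 0, "ty": 0, "tz": 0, "ax": 0, "ay": 0, "az": 0}, {"fingers": 1, "tx": 0, "ty": 0, "tz": 0, "ax": 0, "ay": 0, "az": 0}, {"fingers": 1, "tx": 0, "ty": 0, "tz": 0, "ax": 0, "ay": 0, "az": 0}, {"fingers": 1, "tx": 0, "ty": 0, "tz": 0, "ax": 0, "ay": 0, "az": 0}, {"fingers": 1, "tx": 0, "ty": 0, "tz": 0, "ax": 0, "ay": 0, "az": 0}]'

```text
time_s: 9.88
tcp_pos: [0.5233, -0.0049, 0.073]
ee_rot: [[0.002, -0.96, 0.281], [0.001, 0.281, 0.96], [-1.0, -0.002, 0.001]]
wrist_force: [0.9, 0.7, -0.6]
gripper_width: 0.408
```

play_rows --commands '[{"fingers": 1, "tx": 0, "ty": 0, "tz": 0, "ax": 0, "ay": 0, "az": 0}, {"fingers": 1, "tx": 0, "ty": 0, "tz": 0, "ax": 0, "ay": 0, "az": 0}, {"fingers": 1, "tx": 0, "ty": 0, "tz": 0, "ax": 0, "ay": 0, "az": 0}, {"fingers": 1, "tx": 0, "ty": 0, "tz": 0, "ax": 0, "ay": 0, "az": 0}]'

```text
time_s: 10.22
tcp_pos: [0.5238, -0.0048, 0.0729]
ee_rot: [[0.003, -0.96, 0.281], [0.0, 0.281, 0.96], [-1.0, -0.003, 0.001]]
wrist_force: [1.9, -0.1, 3.4]
gripper_width: 0.388
```

```bash
python3 -c "
from h import *
go(0,.145,.07)"
```

```text
t 10.2167 dock tcp [0.0011 0.0516 0.0729] F [1.8 0.5 3.4] w 0.388
shift [0.004  0.0015 0.1245] turn [0.0001 0.0004 0.0008]
```

Gripped at 33.8 mm, which agrees with the 34 mm block. Now the pull.

play_rows --commands '[{"fingers": 1, "tx": 0, "ty": 0, "tz": 0.012, "ax": 0, "ay": 0, "az": 0}, {"fingers": 1, "tx": 0, "ty": 0, "tz": 0.024, "ax": 0, "ay": 0, "az": 0}, {"fingers": 1, "tx": 0, "ty": 0, "tz": 0.036, "ax": 0, "ay": 0, "az": 0}, {"fingers": 1, "tx": 0, "ty": 0, "tz": 0.048, "ax": 0, "ay": 0, "az": 0}, {"fingers": 1, "tx": 0, "ty": 0, "tz": 0.06, "ax": 0, "ay": 0, "az": 0}]'

```text
time_s: 10.63
tcp_pos: [0.5363, 0.0387, 0.0728]
ee_rot: [[0.002, -0.96, 0.28], [-0.001, 0.28, 0.96], [-1.0, -0.002, -0.0]]
wrist_force: [2.4, -2.6, 6.7]
gripper_width: 0.39
```

play_rows --commands '[{"fingers": 1, "tx": 0, "ty": 0, "tz": 0.012, "ax": 0, "ay": 0, "az": 0}, {"fingers": 1, "tx": 0, "ty": 0, "tz": 0.024, "ax": 0, "ay": 0, "az": 0}, {"fingers": 1, "tx": 0, "ty": 0, "tz": 0.036, "ax": 0, "ay": 0, "az": 0}, {"fingers": 1, "tx": 0, "ty": 0, "tz": 0.048, "ax": 0, "ay": 0, "az": 0}, {"fingers": 1, "tx": 0, "ty": 0, "tz": 0.056, "ax": 0, "ay": 0, "az": 0}]'

```text
time_s: 11.05
tcp_pos: [0.5479, 0.0791, 0.0727]
ee_rot: [[0.001, -0.96, 0.28], [-0.001, 0.28, 0.96], [-1.0, -0.001, -0.001]]
wrist_force: [3.6, -5.7, 6.7]
gripper_width: 0.387
```

```bash
python3 -c "
from h import *
go(0,.145,.07)
a=viewer.capture('scene'); f=spotter.find_in('head',a)[:1]; print([(f['uv'],f['score'],todock(atz(a,f['uv'],.07))) for f in f])"
```

```text
t 11.05 dock tcp [0.0006 0.139  0.0727] F [ 5.  -4.5  6.7] w 0.387
shift [0.0036 0.0009 0.0081] turn [ 0.0003 -0.0003  0.0004]
[]
```

play_rows --commands '[{"fingers": 1, "tx": 0, "ty": 0, "tz": 0.003, "ax": 0, "ay": 0, "az": 0}, {"fingers": 1, "tx": 0, "ty": 0, "tz": 0.006, "ax": 0, "ay": 0, "az": 0}, {"fingers": 1, "tx": 0, "ty": 0, "tz": 0.008, "ax": 0, "ay": 0, "az": 0}, {"fingers": 1, "tx": 0, "ty": 0, "tz": 0.008, "ax": 0, "ay": 0, "az": 0}]'

```text
time_s: 11.48
tcp_pos: [0.5494, 0.0844, 0.0727]
ee_rot: [[0.001, -0.96, 0.28], [-0.001, 0.28, 0.96], [-1.0, -0.001, -0.001]]
wrist_force: [2.1, -5.1, 6.9]
gripper_width: 0.388
```

play_rows --commands '[{"fingers": 1, "tx": 0, "ty": 0, "tz": 0.002, "ax": 0, "ay": 0, "az": 0}, {"fingers": 1, "tx": 0, "ty": 0, "tz": 0.003, "ax": 0, "ay": 0, "az": 0}, {"fingers": 1, "tx": 0, "ty": 0, "tz": 0.003, "ax": 0, "ay": 0, "az": 0}]'

```text
time_s: 11.73
tcp_pos: [0.55, 0.0864, 0.0727]
ee_rot: [[0.001, -0.96, 0.28], [-0.001, 0.28, 0.96], [-1.0, -0.001, -0.001]]
wrist_force: [2.3, -5.4, 6.3]
gripper_width: 0.385
```

```bash
python3 -c "
from h import *
go(0,.145,.07)"
```

```text
t 11.7333 dock tcp [0.0007 0.1465 0.0727] F [ 3.8 -4.5  6.3] w 0.385
shift [ 0.0037  0.0009 -0.002 ] turn [ 0.0002 -0.0003  0.0004]
```

Only the spring's force (about 4.5 N) so far. I'll continue in small steps until the hard end shows.

play_rows --commands '[{"fingers": 1, "tx": 0, "ty": 0, "tz": 0.001, "ax": 0, "ay": 0, "az": 0}, {"fingers": 1, "tx": 0, "ty": 0, "tz": 0.002, "ax": 0, "ay": 0, "az": 0}, {"fingers": 1, "tx": 0, "ty": 0, "tz": 0.003, "ax": 0, "ay": 0, "az": 0}, {"fingers": 1, "tx": 0, "ty": 0, "tz": 0.003, "ax": 0, "ay": 0, "az": 0}]'

```text
time_s: 12.07
tcp_pos: [0.5502, 0.0874, 0.0727]
ee_rot: [[-0.001, -0.96, 0.28], [-0.003, 0.28, 0.96], [-1.0, -0.0, -0.003]]
wrist_force: [2.3, -8.4, 6.7]
gripper_width: 0.391
```

play_rows --commands '[{"fingers": 1, "tx": 0, "ty": 0, "tz": 0.001, "ax": 0, "ay": 0, "az": 0}, {"fingers": 1, "tx": 0, "ty": 0, "tz": 0.002, "ax": 0, "ay": 0, "az": 0}, {"fingers": 1, "tx": 0, "ty": 0, "tz": 0.002, "ax": 0, "ay": 0, "az": 0}]'

```text
time_s: 12.32
tcp_pos: [0.5501, 0.0875, 0.0727]
ee_rot: [[-0.002, -0.96, 0.28], [-0.005, 0.28, 0.96], [-1.0, 0.001, -0.005]]
wrist_force: [2.7, -13.1, 7.9]
gripper_width: 0.386
```

```bash
python3 -c "
from h import *
go(0,.145,.07)"
```

```text
t 12.3167 dock tcp [0.0005 0.1477 0.0727] F [  6.3 -11.8   7.9] w 0.386
shift [ 0.0036  0.0006 -0.0035] turn [ 0.0002 -0.0017 -0.0002]
```

It stopped at y = 147.7 mm while the pull rose to 12 N, so this is the hard end. I'll check from outside, with a short hold.

play_rows --commands '[{"fingers": 1, "tx": 0, "ty": 0, "tz": 0, "ax": 0, "ay": 0, "az": 0}, {"fingers": 1, "tx": 0, "ty": 0, "tz": 0, "ax": 0, "ay": 0, "az": 0}, {"fingers": 1, "tx": 0, "ty": 0, "tz": 0, "ax": 0, "ay": 0, "az": 0}, {"fingers": 1, "tx": 0, "ty": 0, "tz": 0, "ax": 0, "ay": 0, "az": 0}, {"fingers": 1, "tx": 0, "ty": 0, "tz": 0, "ax": 0, "ay": 0, "az": 0}]'

```text
time_s: 12.73
tcp_pos: [0.5501, 0.0875, 0.0727]
ee_rot: [[-0.002, -0.96, 0.28], [-0.005, 0.28, 0.96], [-1.0, 0.001, -0.005]]
wrist_force: [3.1, -12.6, 7.7]
gripper_width: 0.389
```

```bash
python3 - <<'E'
from h import *
go(0,.145,.07)
w=wrist(); a=viewer.capture('scene')
big=np.vstack([cv2.resize(w['image'],(400,300)),cv2.resize(a['image'][150:300,230:430],(400,300))])
cv2.imwrite('pics/v5.png',big[:,:,::-1])
for n in ['mug','tin','globe','tower','jar','guide']: print(n,[(f['uv'],round(f['score'],2)) for f in spotter.find_in(n,a)[:1]])
E
```

```text
t 12.7333 dock tcp [0.0005 0.1476 0.0727] F [  6.6 -11.2   7.7] w 0.389
shift [ 0.0036  0.0006 -0.0035] turn [ 0.0001 -0.0016 -0.0002]
mug [([299.8, 283.7], 0.63)]
tin []
globe [([201.9, 267.1], 0.58)]
tower [([451.5, 357.3], 0.91)]
jar [([465.5, 288.6], 0.95)]
guide [([220.0, 184.8], 0.59)]
```

View pics/v5.png

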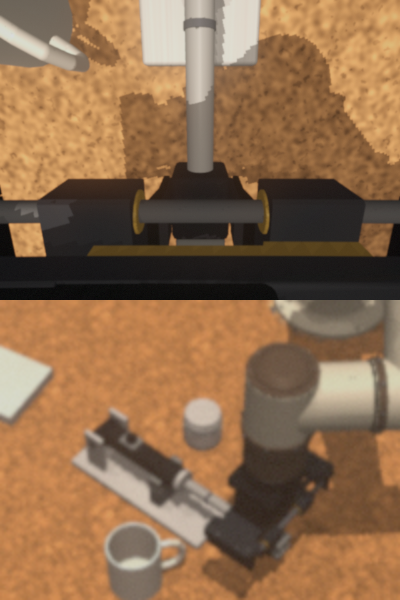

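The tube is fully out: the wrist view shows steel tube from (200,0) to (200,170) running into the gripped head. In the scene crop the stick lies level in the fork, with the mug and tin in place. I'm handing the job in.

```bash
python3 -c "
from h import *
print(job.finish_job())"
```

```text
the job is handed in; nothing more can be done
None
```

The selfie stick is down in its cradle, unlocked and pulled out to the second stop, and the arm was still gripping the head when I handed the job in at about 13 s. The report gave no verdict.

- **Swing down:** I pushed the stick over from behind the head with closed fingers. It stopped at the height expected for lying level, under about 5.5 N.
- **Button:** I pressed it about fully in. The force on the tool briefly reached about 23 N before settling at about 8 N. The head then popped out about 25 mm, so the lock let go.
- **Pull-out:** I gripped the head (33.8 mm measured, 34 mm stated) and pulled it 96 mm further. That makes about 121 mm in all, against 120 mm stated.
- **Second stop:** Forward motion stopped while the pull rose from about 4.5 N to about 12 N, which marks the hard end. A further 0.4 s hold showed no slip.

**Last check:** The final pictures show the tube fully out and the stick level in the fork. The mug, globe, tower, jar and guide were found within a few pixels of where they started. The network did not report the tin in that last picture, but I could see it standing beside the dock, apparently unmoved. The head's position in the final pose was not measured separately, because the gripper hid it from the network in the scene camera.

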